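# Close up a strand of beads in the groove of a bead board

### The arm

A 6-joint arm with a two-finger parallel gripper is mounted at the origin on the work surface. World frame = base frame: x ahead of the robot, y to its left, z up, the work surface at z = 0. Lengths are in mm, angles in rad, forces in N, time in s.
With the tool pointing down it reaches from about 275 to 1000 mm from the base axis. Payload 8.4 kg.
Tool frame: the origin (TCP) lies between the finger pads; the fingertips stand r.finger_overhang ahead of it and the grasp point (between the pads) is the TCP (r.finger_overhang is the distance from the TCP to the fingertips, in mm); z points along the fingers, y is the line along which they close (so a half turn about z gives the same grasp; the last joint's range is limited). The gripper opens to 85 mm and grips with 20 to 120 N. Pads are 22 mm wide; open, the fingers measure 114 mm over their backs; the gripper's body (76 mm by 85 mm) begins 54 mm behind the grasp point. The pads swing forward as they close: fully open they stand 13 mm farther back than shut.
Start: joints at [-1.348, 0.353, 1.633, -0, 1.155, -0.002], TCP at [139.318, -609.277, 250.281] pointing down, gripper open.
Joint ranges: [-2.63, 2.63], [-0.92, 2.1], [0.06, 2.66], [-1.3, 4.44], [0, 2.69], [-3.02, 3.02]. Speed limits (rad/s): [2.22, 2.22, 2.79, 3.14, 3.14, 3.14].

### API

Orientations are given as [roll, pitch, yaw] about the fixed x, y, z axes, in that order (R = Rz(yaw) Ry(pitch) Rx(roll)).
In Python, from rig import r, cams, sign_off gives the robot as it stands.
- The arm moves only by the shell command python3 -m crank 'ROWS' [FORCE]. ROWS is JSON, a list of rows, each a list of 7 numbers: the shift along the tool's x, y, z in m, then the turn, a rotation vector about the tool's x, y, z in rad, then the closure, from 0 (fully open) to 1 (shut). In form: [[dx, dy, dz, ax, ay, az, gripper], ...]. A call has 1 to 5 rows; each row is the pose to reach, as a shift and turn from the pose commanded when the call began, along the tool's axes at that moment; what a row does not reach only later rows make up. A row lasts 1/10 s, in which the tool goes at most 50 mm and 8.59 degrees, less where a joint would pass 70% of its speed; a pose out of reach is approached as far as the arm can. A call with a gripper value outside its range is refused whole. The fingers move at their own pace and stop on an object; FORCE is the grip in N (left out, the last holds). Time passes only in rows, so rows that repeat a pose let the fingers close. It gives the time, the measured TCP pose, the force, the opening and the grip force at its end, in the units of the state.
- r.sense(): the state, without advancing time (a new reading comes with each control period).
- cams.grab_frame(name): name is "side" or "top" or "wrist"; returns a dict with "image" (420x560x3 uint8, red, green, blue), "fx", "fy", "cx", "cy" (pixels), "position" and "orientation" of the camera in the world. Camera axes: x right, y down, z forward; pixel columns grow to the right and rows downward; lengths in mm; the calibration is good to about 2 mm. A picture is of the moment at which its call begins. There is no depth.
- sign_off(): hands the job in; it is judged then, once.
The state is a dict: "clock": time; "qpos": joint angles; "qvel": joint speeds; "joint_efforts": joint torques, N m; "eef_pos": TCP position; "tcp_rot": TCP orientation; "contact_force": force on the tool from outside, world axes, zero at the start; "wrist_torque": the same for the moment, N m; "opening": opening from 0.0 (shut) to 1.0 (fully open); "grasp_force": force on a finger pad.
Only numpy, scipy, OpenCV 4.12 (cv2) and the standard library are available. Lean on these libraries where they do the work, as an engineer would, in place of code of your own. Each camera call takes 0.05 s, during which the arm holds its last target. There are 200 camera calls.

### The job

On the bead board, close up the laid-out strand: with your fingertips just above the board, run them along the U-shaped groove behind the last bead, turning with the bend, and gently push the beads along until the clasp sits against its own end of the groove and the five beads follow it in one unbroken row, each touching the next. Everything stays lying in the groove: only push, do not pick anything up, do not press down hard on the board, and do not disturb the loupe, the jar, the hammer or the punch stand.

Things in the scene. Friction and masses are not known exactly. Their poses are not given: they have to be found in the camera images.
- bead_board: Grey flocked bead board fixed on the bench, 188 mm wide, 241 mm long (rounded +x end), top 9.5 mm above the bench. A U-shaped groove 20.5 mm wide is sunk 3.5 mm into it (floor 6 mm above the bench). Between its legs are shallow wells with small stones, part of the board. Origin: underside, centre of the groove's half-circle; x along the legs towards the bend, y left, z up.
- bend_middle (a point): Point on the groove floor at the middle of the bend, board frame (62, 0, 6) mm. Groove centreline in the board frame: left leg straight from (-125, 62) mm to (0, 62), half-circle of radius 62 mm about the origin through this point, right leg straight from (0, -62) to (-125, -62).
- left_groove_end (a point): Middle of the square end wall that closes the groove's left (+y) leg, on the groove floor; board frame (-125, 62, 6) mm.
- right_groove_end (a point): Middle of the square end wall that closes the groove's right (-y) leg, on the groove floor; board frame (-125, -62, 6) mm.
- clasp: Loose steel box clasp, a block 20 mm long (x, along the leg), 15 mm wide, 12 mm high, about 25 g, lying in the groove near the closed end of the left or the right leg (it varies), up to 20 mm short of the end wall; that end is its own end. It stands 8.5 mm above the board's top. Origin: centre of the underside.
- bead_1: Loose brass bead, a disc 18 mm across, 12 mm thick, about 24 g, flat in the groove, 8.5 mm proud of the board; polished: pushed squarely it slides easily, pushed slantwise by a finger's corner it wedges in the bend. Origin: centre of the underside. At the start in the left leg, the nearer to the leg's end of the two there.
- bead_2: Loose brass bead, a disc 18 mm across, 12 mm thick, about 24 g, flat in the groove, 8.5 mm proud of the board; polished: pushed squarely it slides easily, pushed slantwise by a finger's corner it wedges in the bend. Origin: centre of the underside. At the start in the left leg, near the bend.
- bead_3: Loose brass bead, a disc 18 mm across, 12 mm thick, about 24 g, flat in the groove, 8.5 mm proud of the board; polished: pushed squarely it slides easily, pushed slantwise by a finger's corner it wedges in the bend. Origin: centre of the underside. At the start at the middle of the bend.
- bead_4: Loose brass bead, a disc 18 mm across, 12 mm thick, about 24 g, flat in the groove, 8.5 mm proud of the board; polished: pushed squarely it slides easily, pushed slantwise by a finger's corner it wedges in the bend. Origin: centre of the underside. At the start in the right leg.
- bead_5: Loose brass bead, a disc 18 mm across, 12 mm thick, about 24 g, flat in the groove, 8.5 mm proud of the board; polished: pushed squarely it slides easily, pushed slantwise by a finger's corner it wedges in the bend. Origin: centre of the underside. Starts near the closed end of the leg without the clasp, last of the strand. Order from a left clasp: 1, 2, 3, 4, 5; from a right one: 4, 3, 2, 1, 5.
- loupe: Bystander: loose aluminium eye loupe standing on the board inside the bend, 34 mm across, 30 mm high. Origin: centre of its underside.
- flux_jar: Bystander: loose white jar with a cap, 38 mm across, 58 mm high, standing on the bench to the left of the board. Origin: centre of its underside.
- chasing_hammer: Bystander: loose hammer about 220 mm long lying on the bench to the right of the board, along the board's x. Origin: the middle of its underside.
- punch_stand: Bystander: fixed wooden stand with steel doming punches, 110 by 170 mm, about 130 mm high, on the bench well to the left. Origin: centre of its underside.

How it is judged (in metres and radians):
At the end, for the whole second after the job is handed in: The clasp lies within 3 mm of the end wall of its own end of the groove and the beads follow it in their first order, each within 3 mm of touching its neighbour (bead centres under 21 mm apart, clasp to bead under 22 mm); all lie flat on the groove floor, at rest (horizontal distance between bead_1 and bead_2 below 0.021 m and horizontal distance between bead_2 and bead_3 below 0.021 m and horizontal distance between bead_3 and bead_4 below 0.021 m and ((horizontal distance between clasp and left_groove_end below 0.013 m and horizontal distance between clasp and bead_1 below 0.022 m and horizontal distance between bead_4 and bead_5 below 0.021 m) or (horizontal distance between clasp and right_groove_end below 0.013 m and horizontal distance between clasp and bead_4 below 0.022 m and horizontal distance between bead_1 and bead_5 below 0.021 m)) and z of each of bead_1, bead_2, bead_3, bead_4, bead_5, clasp in the frame of bead_board below 0.009 m and angle between each of bead_1, bead_2, bead_3, bead_4, bead_5, clasp's own z axis and vertical below 0.2 rad and linear speed of each of bead_1, bead_2, bead_3, bead_4, bead_5, clasp below 0.01 m/s).
It fails at once if a bead or the clasp is lifted, or pops out of the groove (raised more than 6 mm) (z of any of bead_1, bead_2, bead_3, bead_4, bead_5, clasp in the frame of bead_board above 0.012 m).
It fails at once if the fingers push a bead or the clasp harder than 25 N (contact force between the fingers and bead_1 above 25 N or contact force between the fingers and bead_2 above 25 N or contact force between the fingers and bead_3 above 25 N or contact force between the fingers and bead_4 above 25 N or contact force between the fingers and bead_5 above 25 N or contact force between the fingers and clasp above 25 N).
It fails at once if the fingers press on the board harder than 15 N (contact force between the fingers and bead_board above 15 N).
It fails at once if the loupe, the jar or the hammer is moved more than 10 mm, or the punch stand is struck (distance of any of loupe, flux_jar, chasing_hammer from where it was at the start of the episode above 0.01 m or contact force between any of the arm, the fingers and punch_stand above 5 N).
It also fails if it takes over 51 s, if anything falls off the work surface, if the arm or the gripper's body presses on something with over 40 N, if the wrist force passes 120 N, or if a joint passes its speed limit or range.

## Working session

There is one attempt and no reset: what is moved stays moved. The work goes in short steps, Python scripts to look and compute and a shell command to move; the robot and the scene stay as the last step left them, time stands still between calls to the robot, and variables do not carry over. Pictures are saved under pics/ and viewed, at most 10 in all, crops included, and the job is handed in when it is done.

```bash
ls; mkdir -p pics
python3 - <<'E'
from rig import r,cams
import cv2
s=r.sense();print(s['clock'],s['eef_pos'],s['tcp_rot'],s['opening'],r.finger_overhang)
for n in("side","top"):
    f=cams.grab_frame(n);cv2.imwrite(f"pics/{n}0.png",f["image"][:,:,::-1]);print(n,{k:v for k,v in f.items() if k!="image"})
E
```

```text
pics
0.0 [ 139.20983713 -608.83966047  249.55410969] [-3.14019255e+00 -1.99435768e-05  2.24729098e-01] 0.9974266869077516 19.0
side {'fx': 531.0076282339401, 'fy': 531.0076282339401, 'cx': 279.95419463243417, 'cy': 217.74464599452293, 'position': array([213.07312107, 838.09249371, 859.5226965 ]), 'orientation': array([-2.36568738,  0.00596063, -2.66828146])}
top {'fx': 392.6457857219553, 'fy': 392.6457857219553, 'cx': 274.8410534032158, 'cy': 208.38710901105364, 'position': array([537.79418216, 114.87800932, 789.71403145]), 'orientation': array([-3.0905592 ,  0.03003862, -1.56578248])}
```

View pics/top0.png

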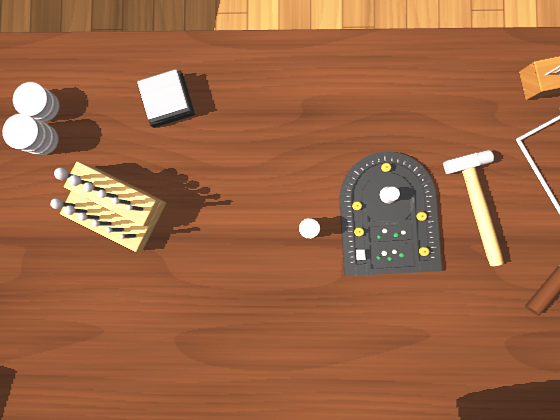

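View pics/side0.png

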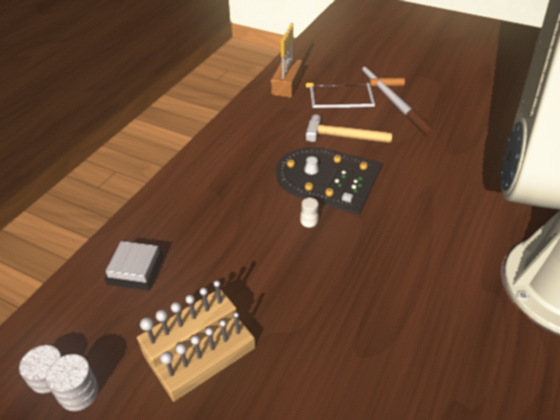

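Top view: the board has its bend up (+x). The clasp is at (361,255) in the left leg, beads 1 and 2 are at (359,232) and (357,206), bead 3 is at (386,167), and beads 4 and 5 are at (421,216) and (424,252). The loupe is at (389,195), the jar at (309,228) and the hammer at (485,215). The side view shows the same layout. Next I triangulate the beads.

```bash
cat > h.py <<'E'
import numpy as np,cv2
from scipy.spatial.transform import Rotation as Ro
from scipy.optimize import least_squares
def ray(f,uv):
    d=Ro.from_euler('xyz',f["orientation"]).apply([(uv[0]-f["cx"])/f["fx"],(uv[1]-f["cy"])/f["fy"],1.]);return np.array(f["position"]),d/np.linalg.norm(d)
def plane(f,uv,z):
    p,d=ray(f,uv);return p+d*(z-p[2])/d[2]
def project(f,P):
    c=Ro.from_euler('xyz',f["orientation"]).inv().apply(np.array(P)-f["position"]);return np.array([f["fx"]*c[0]/c[2]+f["cx"],f["fy"]*c[1]/c[2]+f["cy"]])
def tri(f,u,g,v):
    p,d=ray(f,u);q,e=ray(g,v);t=np.linalg.lstsq(np.c_[d,-e],q-p,rcond=None)[0];a=p+t[0]*d;b=q+t[1]*e;return (a+b)/2,np.linalg.norm(a-b)
def beads(f,roi=None,amin=15,amax=1e5,lo=(18,120,120),hi=(34,255,255)):
    m=cv2.inRange(cv2.cvtColor(f["image"],cv2.COLOR_RGB2HSV),lo,hi)
    if roi:
        k=np.zeros_like(m);x0,y0,x1,y1=roi;k[y0:y1,x0:x1]=255;m&=k
    n,_,st,c=cv2.connectedComponentsWithStats(m)
    return [(c[i],st[i,4]) for i in range(1,n) if amin<=st[i,4]<=amax]
def fit(pts,guess):  # pts: beads 1..5 xy; board x,y,yaw
    def res(q):
        c,s=np.cos(q[2]),np.sin(q[2]);b=(np.array(pts)-q[:2])@np.array([[c,-s],[s,c]])
        return [(abs(y)-62 if x<0 else np.hypot(x,y)-62) for x,y in b]
    return least_squares(res,guess)
def toboard(q,p):
    c,s=np.cos(q[2]),np.sin(q[2]);return (np.array(p)[:2]-q[:2])@np.array([[c,-s],[s,c]])
E
python3 - <<'E'
from h import *;from rig import r,cams
T=cams.grab_frame("top");S=cams.grab_frame("side")
B=beads(T,(335,145,450,280));C=beads(S,(270,140,390,220),lo=(8,120,120))
print([(c.round(1),a) for c,a in B]);print([(c.round(1),a) for c,a in C])
for c,a in B:
    P=plane(T,c,18);u=project(S,P);k=min(C,key=lambda e:np.linalg.norm(e[0]-u));print(P.round(1),u.round(1),k[0].round(1),*tri(T,c,S,k[0]))
E
```

```text
[(array([385.7, 167.1]), np.int32(67)), (array([356.6, 205.6]), np.int32(62)), (array([421.2, 216. ]), np.int32(73)), (array([358.5, 231.6]), np.int32(66)), (array([423.4, 251. ]), np.int32(73))]
[(array([380.5, 140.6]), np.int32(44)), (array([336.7, 158.5]), np.int32(51)), (array([290.3, 163.2]), np.int32(52)), (array([363.1, 165.5]), np.int32(54)), (array([308.5, 186.1]), np.int32(58)), (array([328.8, 191.9]), np.int32(59))]
[659.1 -79.   18. ] [290.5 161.8] [290.3 163.2] [660.15260233 -80.41890002  12.03902366] 0.33751305471215987
[583.2 -21.8  18. ] [308.6 184.9] [308.5 186.1] [583.47932336 -22.5962163   13.26173727] 0.06768501562171228
[ 563.3 -146.6   18. ] [336.9 157.4] [336.7 158.5] [ 563.74621001 -148.07143525   13.29749725] 0.5804303766570628
[532.3 -25.3  18. ] [328.9 190.6] [328.8 191.9] [532.48651397 -26.05308837  13.12279113] 0.47682209292332156
[ 495.5 -149.9   18. ] [362.9 164.5] [363.1 165.5] [ 495.10502784 -151.48905489   13.60467237] 0.23548608523104442
```

```bash
python3 -m crank '[[0.485,-0.411,0,0,0,0,1],[0.485,-0.411,0,0,0,0,1],[0.485,-0.411,0,0,0,0,1],[0.485,-0.411,0,0,0,0,1],[0.485,-0.411,0,0,0,0,1]]'
python3 - <<'E'
from rig import r;s=r.sense();print(s['clock'],s['eef_pos'],s['tcp_rot'],s['qpos'])
from h import *
P=np.array([[532.4,-25.6],[583.3,-22.2],[659.6,-79.7],[563.5,-147.3],[495.3,-150.7]]);q=fit(P,[597,-85,.055]);print(q.x,q.fun)
E
```

```text
clock: 0.7
eef_pos: [289.9, -407.5, 250.3]
tcp_rot: [3.142, -0.0, 0.224]
contact_force: [1.3, -0.3, -0.2]
opening: 0.143
grasp_force: 0.0
0.7 [ 289.93263008 -407.48842517  250.27286798] [ 3.14152555e+00 -1.94504774e-04  2.24189894e-01] [-9.55485537e-01  1.57781530e-01  1.89526168e+00  1.74103125e-04
  1.08841327e+00  3.91040148e-01]
[ 5.97728550e+02 -8.36904556e+01  5.09607067e-02] [-6.57210063e-01  1.45598612e-01  7.48201501e-12 -2.16590722e-01
 -2.95020729e-01]
```

```bash
python3 -m crank '[[0.293,-0.249,0,0,0,0.173,1],[0.293,-0.249,0,0,0,0.173,1],[0.293,-0.249,0,0,0,0.173,1],[0.293,-0.249,0,0,0,0.173,1],[0.293,-0.249,0,0,0,0.173,1]]'
```

```text
clock: 1.2
eef_pos: [436.5, -211.6, 250.5]
tcp_rot: [3.141, -0.0, 0.052]
contact_force: [0.3, -1.3, 0.4]
opening: -0.002
grasp_force: 0.0
```

```bash
python3 -m crank '[[0.088,-0.107,0,0,0,0,1],[0.088,-0.107,0,0,0,0,1],[0.088,-0.107,0,0,0,0,1],[0.088,-0.107,0,0,0,0,1],[0.088,-0.107,0,0,0,0,1]]'
python3 - <<'E'
from rig import r,cams;import cv2
f=cams.grab_frame("wrist");cv2.imwrite("pics/w0.png",f["image"][:,:,::-1]);print(f["position"],f["orientation"],r.sense()['qpos'])
E
```

```text
clock: 1.7
eef_pos: [518.0, -101.3, 250.0]
tcp_rot: [3.141, 0.001, 0.054]
contact_force: [-0.1, -0.4, -0.6]
opening: 0.004
grasp_force: 0.0
[594.98269455 -95.71101237 374.05631493] [ 2.83032948e+00  7.90687698e-04 -1.51613651e+00] [-1.97336418e-01  2.02157642e-01  1.84058028e+00 -4.55007938e-04
  1.09972644e+00  1.32099950e+00]
```

View pics/w0.png

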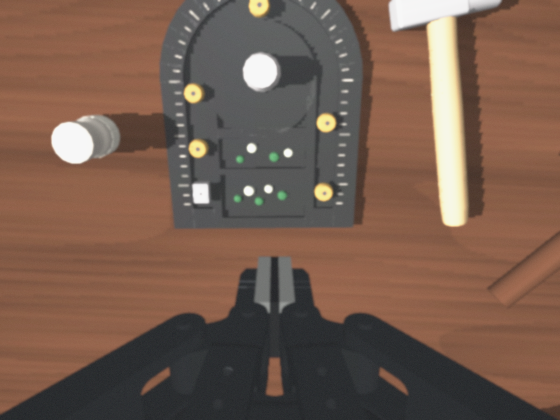

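The wrist view shows all five beads: (260,6), (194,94), (198,149), (326,122) and (323,192). The clasp is at (201,193), the loupe at (262,72) and the shut fingertips at (275,265). I measure from this view and triangulate with the top view.

Run:
```python
from h import *;from rig import r,cams
W=cams.grab_frame("wrist");T=cams.grab_frame("top");print(W["fx"])
B=beads(W,(160,0,360,230),amin=60);C=beads(T,(335,145,450,280));P=[];Q=[]
for c,a in B:
    p=plane(W,c,18);u=project(T,p);k=min(C,key=lambda e:np.linalg.norm(e[0]-u));t=tri(W,c,T,k[0])
    print(c.round(1),a,p.round(1),(u-k[0]).round(1),t[0].round(1),t[1].round(1));P.append(p[:2])
q=fit(P,[597.7,-83.7,.051]);print(q.x,q.fun.round(2))
for p in P: print(toboard(q.x,p).round(1))
for n,uv,z in(("clasp",(201,193),18),("loupe",(260.5,71.5),39.5)): print(n,toboard(q.x,plane(W,uv,z)).round(1))
for n,uv in(("cornerL",(174,228)),("cornerR",(355,228))):print(n,toboard(q.x,plane(W,uv,9.5)).round(1))
```

```text
371.5383664756006
[194.1  92.2] 74 [583.1 -23.3  18. ] [0.9 0.1] [583.3 -22.4  13.7] 0.6
[324.4 187.5] 61 [ 499.2 -151.4   18. ] [ 3.  33.2] [ 549.5 -112.8  166.6] 36.5
[ 5.97750823e+02 -8.46968414e+01  4.72064930e-02] [-0. -0.]
[-11.7  62. ]
[-101.6  -62. ]
clasp [-108.1   60.9]
loupe [6.  0.1]
cornerL [-149.2   93.2]
cornerR [-148.   -97.5]
```

Run:
```python
from h import *;from rig import r,cams
W=cams.grab_frame("wrist");T=cams.grab_frame("top")
h=cv2.cvtColor(W["image"],cv2.COLOR_RGB2HSV)
m=cv2.inRange(h,(10,90,70),(36,255,255))&cv2.inRange(h[:,:,1],90,255)
k=np.zeros_like(m);k[0:215,175:345]=255;m=cv2.morphologyEx(m&k,cv2.MORPH_CLOSE,np.ones((5,5)))
C=beads(T,(335,145,450,280));P=[]
for c in cv2.findContours(m,cv2.RETR_EXTERNAL,cv2.CHAIN_APPROX_NONE)[0]:
    if cv2.contourArea(c)<120:continue
    (x,y),R=cv2.minEnclosingCircle(c);p=plane(W,(x,y),18);u=project(T,p);kk=min(C,key=lambda e:np.linalg.norm(e[0]-u));t=tri(W,(x,y),T,kk[0])
    print((round(x,1),round(y,1)),round(R,1),p.round(1),t[0].round(1),t[1].round(1));P.append(p[:2])
q=fit(P,[597.7,-83.7,.051]);print(q.x,q.fun.round(2))
for p in P: print(toboard(q.x,p).round(1))
for n,uv,z in(("clasp",(201,193),18),("loupe",(260.5,71.5),39.5)): print(n,toboard(q.x,plane(W,uv,z)).round(1))
for n,uv in(("cornerL",(174,228)),("cornerR",(355,228))):print(n,toboard(q.x,plane(W,uv,9.5)).round(1))
```

```text
(321.8, 190.3) 10.0 [ 495.9 -149.8   18. ] [ 549.  -111.4  171.5] 37.0
(196.2, 147.3) 10.1 [532.4 -25.4  18. ] [532.3 -25.3  17.6] 0.0
(324.2, 121.5) 10.4 [ 562.9 -146.    18. ] [ 563.2 -145.6   21.1] 0.0
(191.6, 92.0) 10.6 [583.2 -21.9  18. ] [583.4 -21.8  17.8] 0.5
(256.5, 5.2) 10.8 [657.7 -78.8  18. ] [658.4 -78.8  17.8] 1.3
[ 5.95890376e+02 -8.31935724e+01  4.92459326e-02] [-0.38 -1.16 -0.9  -0.12  0.  ]
[-103.2  -61.6]
[-60.6  60.8]
[-36.  -61.1]
[-9.7 61.9]
[62.   1.3]
clasp [-106.3   58.8]
loupe [ 7.6 -2.4]
cornerL [-147.3   91.3]
cornerR [-146.8  -99.5]
```

```bash
python3 -m crank '[[-0.052,0.048,0.05,0,0,0.003,1],[-0.052,0.048,0.1,0,0,0.003,1],[-0.052,0.048,0.15,0,0,0.003,1],[-0.052,0.048,0.19,0,0,0.003,1],[-0.052,0.048,0.19,0,0,0.003,1]]'
python3 - <<'E'
from rig import r,cams;import cv2
from h import *
f=cams.grab_frame("wrist");cv2.imwrite("pics/w1.png",f["image"][:,:,::-1]);s=r.sense();print(s['eef_pos'],s['qpos'])
p=s['eef_pos'].copy();p[2]-=19
print(project(f,p),[ (b,project(f,[597+.9988*b[0]-.05*b[1],-83.6+.05*b[0]+.9988*b[1],9.5]).round(0)) for b in((-125,-51.75),(-125,-72.25),(0,-51.75),(0,-72.25),(-60,-51.75),(-60,-72.25))])
E
```

```text
clock: 2.45
eef_pos: [465.0, -152.9, 56.4]
tcp_rot: [-3.139, 0.006, 0.047]
contact_force: [-0.3, 0.6, -0.4]
opening: 0.001
grasp_force: 0.0
[ 464.84601608 -152.70733142   55.89316886] [-3.20438797e-01  4.35827870e-01  2.05775420e+00 -7.85978603e-05
  6.55005764e-01  1.20367625e+00]
[277.24749877 271.57992575] [((-125, -51.75), array([255., 226.])), ((-125, -72.25), array([297., 226.])), ((0, -51.75), array([249., -74.])), ((0, -72.25), array([302., -74.])), ((-60, -51.75), array([253.,  88.])), ((-60, -72.25), array([299.,  88.]))]
```

View pics/w1.png

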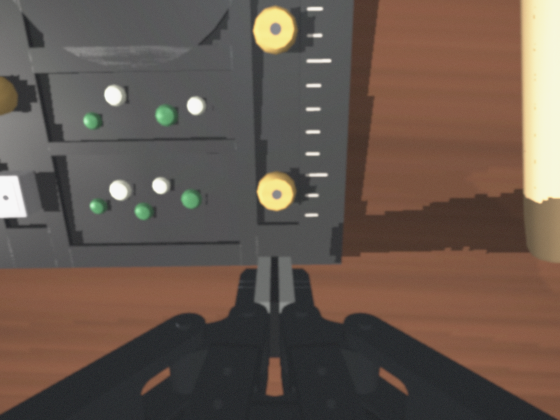

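The wrist view shows the fingertips at (275,262), in line with bead 5 at (276,191) and bead 4 at (275,30). The projected groove edges (255 and 297, end at row 226) match the picture, so I lower the fingers.

```bash
python3 -m crank '[[0,0,0.008,0,0,0,1],[0,0,0.016,0,0,0,1],[0,0,0.020,0,0,0,1],[0,0,0.020,0,0,0,1],[0,0,0.020,0,0,0,1]]'
cat > path.py <<'E'
import sys
from h import *;from rig import r
Q=np.array([597,-83.6,.05]);L=20.;A=62*np.pi
def pose(s):  # s = arc position of bead 5, 0 at start of bend, negative on right leg
    if s<0: c=np.array([s,-62.]);a=0
    elif s<A: a=s/62;c=62*np.array([np.sin(a),-np.cos(a)])
    else: a=np.pi;c=np.array([A-s,62.])
    p=c-L*np.array([np.cos(a),np.sin(a)]);k,n=np.cos(Q[2]),np.sin(Q[2])
    return np.array([Q[0]+k*p[0]-n*p[1],Q[1]+n*p[0]+k*p[1],31.0]),a+Q[2]
def rows(p0,y0,ss,z=31.0):
    R=Ro.from_euler('xyz',[np.pi,0,y0])
    for s in ss:
        p,y=pose(s);p[2]=z;d=R.inv().apply(p-p0)/1000;print(s,"[%.4f,%.4f,%.4f,0,0,%.4f,1]"%(*d,-(y-y0)))
E
python3 - <<'E'
from path import *
s=r.sense();p=s['eef_pos'];y=s['tcp_rot'][2];print(s['clock'],p,s['tcp_rot'],s['contact_force'])
rows(p,y,[-113,-103,-93,-83,-73])
E
```

```text
clock: 3.0
eef_pos: [469.0, -152.7, 40.9]
tcp_rot: [3.141, -0.001, 0.049]
contact_force: [-0.4, 1.1, -0.8]
opening: 0.0
grasp_force: 0.0
3.0 [ 469.00103012 -152.69710301   40.9175664 ] [ 3.14118757e+00 -1.02673558e-03  4.90001080e-02] [-0.39599281  1.07003375 -0.84104264]
-113 [-0.0017,-0.0006,0.0099,0,0,-0.0010,1]
-103 [0.0083,-0.0006,0.0099,0,0,-0.0010,1]
-93 [0.0183,-0.0006,0.0099,0,0,-0.0010,1]
-83 [0.0283,-0.0006,0.0099,0,0,-0.0010,1]
-73 [0.0383,-0.0007,0.0099,0,0,-0.0010,1]
```

```bash
python3 -m crank '[[-0.002,-0.0006,0.006,0,0,-0.001,1],[-0.002,-0.0006,0.0099,0,0,-0.001,1],[-0.002,-0.0006,0.0099,0,0,-0.001,1],[0.003,-0.0006,0.0099,0,0,-0.001,1],[0.0083,-0.0006,0.0099,0,0,-0.001,1]]' && python3 -m crank '[[0.006,0,0,0,0,0,1],[0.012,0,0,0,0,0,1],[0.018,0,0,0,0,0,1],[0.024,0,0,0,0,0,1],[0.030,0,0,0,0,0,1]]'
```

```text
clock: 3.5
eef_pos: [477.3, -151.7, 30.5]
tcp_rot: [3.142, -0.0, 0.05]
contact_force: [-0.1, 0.3, -0.2]
opening: -0.004
grasp_force: 0.0
clock: 4.0
eef_pos: [507.3, -150.1, 30.4]
tcp_rot: [-3.142, 0.0, 0.05]
contact_force: [-1.1, -0.0, -0.1]
opening: 0.001
grasp_force: 0.1
```

```bash
python3 -m crank '[[0.006,0,0,0,0,0,1],[0.012,0,0,0,0,0,1],[0.018,0,0,0,0,0,1],[0.024,0,0,0,0,0,1],[0.030,0,0,0,0,0,1]]'
python3 - <<'E'
from path import *
from rig import cams
f=cams.grab_frame("wrist");cv2.imwrite("pics/w2.png",f["image"][:,:,::-1]);print(pose(-43))
p=np.array([*pose(-43)[0][:2],31.]);rows(p,.05,[-37,-31,-25,-19,-13,-7,-1,5,11,17])
E
```

```text
clock: 4.5
eef_pos: [537.1, -148.6, 30.4]
tcp_rot: [-3.142, 0.0, 0.05]
contact_force: [-1.0, 0.2, 0.4]
opening: 0.001
grasp_force: 0.1
(array([ 537.17744209, -148.67120381,   31.        ]), np.float64(0.05))
-37 [0.0060,-0.0000,-0.0000,0,0,-0.0000,1]
-31 [0.0120,0.0000,0.0000,0,0,-0.0000,1]
-25 [0.0180,-0.0000,-0.0000,0,0,-0.0000,1]
-19 [0.0240,0.0000,0.0000,0,0,-0.0000,1]
-13 [0.0300,0.0000,0.0000,0,0,-0.0000,1]
-7 [0.0360,-0.0000,-0.0000,0,0,-0.0000,1]
-1 [0.0420,0.0000,0.0000,0,0,-0.0000,1]
5 [0.0481,0.0014,0.0000,0,0,-0.0806,1]
11 [0.0543,0.0026,0.0000,0,0,-0.1774,1]
17 [0.0605,0.0031,0.0000,0,0,-0.2742,1]
```

View pics/w2.png

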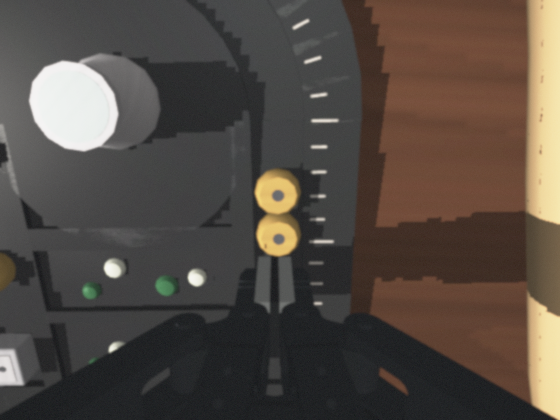

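The fingers are touching bead 5 at (278,236), which touches bead 4 at (277,191), and both are centred in the groove. I check the finger-to-bead distance and carry on.

```bash
python3 -m crank '[[0.006,0,0,0,0,0,1],[0.012,0,0,0,0,0,1],[0.018,0,0,0,0,0,1],[0.024,0,0,0,0,0,1],[0.030,0,0,0,0,0,1]]'
python3 - <<'E'
from path import *
from rig import cams
f=cams.grab_frame("wrist");
for uv in((278.5,236),(277.5,191)):  # same relative view as w2
    print(toboard(Q,plane(f,uv,18)).round(1), toboard(Q,r.sense()['eef_pos']).round(1))
for ss in ([-7,-1,5,11,17],[23,29,35,41,47],[53,59,65,71,77],[83,89,95,101,107],[113,119,125,131,137],[143,149,155,161,167],[173,179,185,191,197]):
    s0=ss[0]-6;p,y=pose(s0);print("from",s0,p.round(1),round(y,3));rows(p,y,ss)
E
```

```text
clock: 5.05
eef_pos: [567.2, -147.1, 30.4]
tcp_rot: [3.142, -0.0, 0.05]
contact_force: [0.5, -0.0, -1.0]
opening: -0.003
grasp_force: 0.1
[-13.3 -62.2] [-31.8 -62.1]
[  5.3 -61.7] [-31.8 -62.1]
from -13 [ 567.1 -147.2   31. ] 0.05
-7 [0.0060,-0.0000,-0.0000,0,0,-0.0000,1]
-1 [0.0120,0.0000,0.0000,0,0,-0.0000,1]
5 [0.0181,0.0014,0.0000,0,0,-0.0806,1]
11 [0.0243,0.0026,0.0000,0,0,-0.1774,1]
17 [0.0305,0.0031,0.0000,0,0,-0.2742,1]
from 17 [ 597.8 -148.7   31. ] 0.324
23 [0.0061,0.0016,0.0000,0,0,-0.0968,1]
29 [0.0123,0.0027,0.0000,0,0,-0.1935,1]
35 [0.0186,0.0031,0.0000,0,0,-0.2903,1]
41 [0.0249,0.0030,0.0000,0,0,-0.3871,1]
47 [0.0311,0.0022,0.0000,0,0,-0.4839,1]
from 47 [ 628.  -140.9   31. ] 0.808
53 [0.0061,0.0016,0.0000,0,0,-0.0968,1]
59 [0.0123,0.0027,0.0000,0,0,-0.1935,1]
65 [0.0186,0.0031,0.0000,0,0,-0.2903,1]
71 [0.0249,0.0030,0.0000,0,0,-0.3871,1]
77 [0.0311,0.0022,0.0000,0,0,-0.4839,1]
from 77 [ 651.1 -119.9   31. ] 1.292
83 [0.0061,0.0016,0.0000,0,0,-0.0968,1]
89 [0.0123,0.0027,0.0000,0,0,-0.1935,1]
95 [0.0186,0.0031,0.0000,0,0,-0.2903,1]
101 [0.0249,0.0030,0.0000,0,0,-0.3871,1]
107 [0.0311,0.0022,0.0000,0,0,-0.4839,1]
from 107 [661.8 -90.6  31. ] 1.776
113 [0.0061,0.0016,0.0000,0,0,-0.0968,1]
119 [0.0123,0.0027,0.0000,0,0,-0.1935,1]
125 [0.0186,0.0031,0.0000,0,0,-0.2903,1]
131 [0.0249,0.0030,0.0000,0,0,-0.3871,1]
137 [0.0311,0.0022,0.0000,0,0,-0.4839,1]
from 137 [657.6 -59.6  31. ] 2.26
143 [0.0061,0.0016,0.0000,0,0,-0.0968,1]
149 [0.0123,0.0027,0.0000,0,0,-0.1935,1]
155 [0.0186,0.0031,0.0000,0,0,-0.2903,1]
161 [0.0249,0.0030,0.0000,0,0,-0.3871,1]
167 [0.0311,0.0022,0.0000,0,0,-0.4839,1]
from 167 [639.5 -34.2  31. ] 2.744
173 [0.0061,0.0016,0.0000,0,0,-0.0968,1]
179 [0.0123,0.0027,0.0000,0,0,-0.1935,1]
185 [0.0186,0.0031,0.0000,0,0,-0.2903,1]
191 [0.0249,0.0030,0.0000,0,0,-0.3871,1]
197 [0.0308,0.0016,0.0000,0,0,-0.4480,1]
```

```bash
python3 -m crank '[[0.006,0,0,0,0,0,1],[0.012,0,0,0,0,0,1],[0.0181,0.0014,0,0,0,-0.0806,1],[0.0243,0.0026,0,0,0,-0.1774,1],[0.0305,0.0031,0,0,0,-0.2742,1]]' && python3 -m crank '[[0.0061,0.0016,0,0,0,-0.0968,1],[0.0123,0.0027,0,0,0,-0.1935,1],[0.0186,0.0031,0,0,0,-0.2903,1],[0.0249,0.0030,0,0,0,-0.3871,1],[0.0311,0.0022,0,0,0,-0.4839,1]]'
python3 - <<'E'
from rig import cams;import cv2
f=cams.grab_frame("wrist");cv2.imwrite("pics/w3.png",f["image"][:,:,::-1])
E
```

```text
clock: 5.6
eef_pos: [597.8, -148.8, 30.4]
tcp_rot: [3.142, 0.0, 0.328]
contact_force: [-1.2, -0.2, 0.2]
opening: 0.0
grasp_force: 0.3
clock: 6.1
eef_pos: [628.0, -140.9, 30.4]
tcp_rot: [3.141, -0.0, 0.812]
contact_force: [-0.1, -0.6, 0.4]
opening: 0.008
grasp_force: 0.2
```

View pics/w3.png

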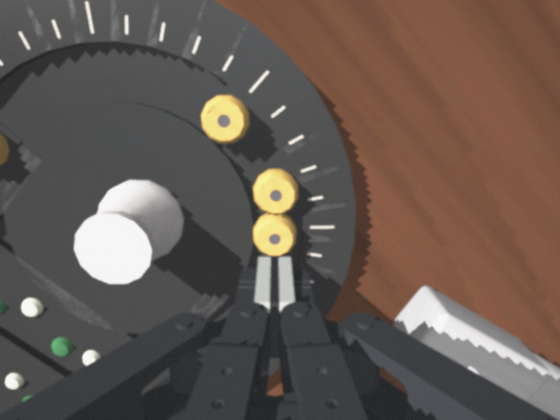

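Bead 5 at (275,235) and bead 4 at (275,190) are moving round the bend squarely, and bead 3 is ahead at (224,119). I continue.

```bash
python3 -m crank '[[0.0061,0.0016,0,0,0,-0.0968,1],[0.0123,0.0027,0,0,0,-0.1935,1],[0.0186,0.0031,0,0,0,-0.2903,1],[0.0249,0.0030,0,0,0,-0.3871,1],[0.0311,0.0022,0,0,0,-0.4839,1]]' && python3 -m crank '[[0.0061,0.0016,0,0,0,-0.0968,1],[0.0123,0.0027,0,0,0,-0.1935,1],[0.0186,0.0031,0,0,0,-0.2903,1],[0.0249,0.0030,0,0,0,-0.3871,1],[0.0311,0.0022,0,0,0,-0.4839,1]]'
python3 - <<'E'
from rig import r,cams;import cv2
f=cams.grab_frame("wrist");cv2.imwrite("pics/w4.png",f["image"][:,:,::-1]);print(r.sense()['qpos'])
E
```

```text
clock: 6.65
eef_pos: [650.9, -120.0, 30.4]
tcp_rot: [3.141, 0.0, 1.294]
contact_force: [0.9, 0.2, 0.1]
opening: 0.001
grasp_force: 0.3
clock: 7.15
eef_pos: [661.6, -90.6, 30.4]
tcp_rot: [3.141, 0.0, 1.778]
contact_force: [-0.3, -0.6, -0.3]
opening: 0.001
grasp_force: 0.3
[-1.37086429e-01  6.69435050e-01  1.66900709e+00  3.86472063e-04
  8.02797482e-01 -3.50100131e-01]
```

View pics/w4.png

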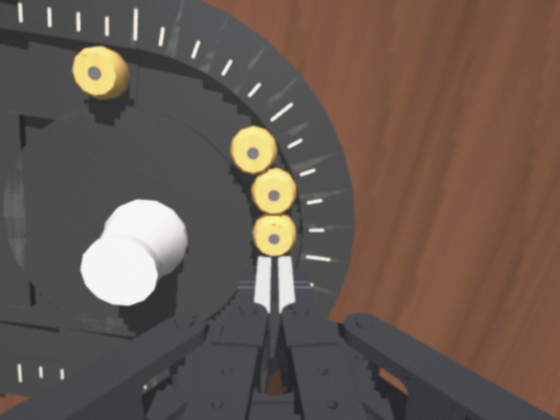

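Beads 5, 4 and 3 are in contact at (274,236), (274,191) and (253,150), and bead 2 is ahead at (100,73). I continue.

```bash
python3 -m crank '[[0.0061,0.0016,0,0,0,-0.0968,1],[0.0123,0.0027,0,0,0,-0.1935,1],[0.0186,0.0031,0,0,0,-0.2903,1],[0.0249,0.0030,0,0,0,-0.3871,1],[0.0311,0.0022,0,0,0,-0.4839,1]]' && python3 -m crank '[[0.0061,0.0016,0,0,0,-0.0968,1],[0.0123,0.0027,0,0,0,-0.1935,1],[0.0186,0.0031,0,0,0,-0.2903,1],[0.0249,0.0030,0,0,0,-0.3871,1],[0.0311,0.0022,0,0,0,-0.4839,1]]'
python3 - <<'E'
from rig import r,cams;import cv2
f=cams.grab_frame("wrist");cv2.imwrite("pics/w5.png",f["image"][:,:,::-1]);print(r.sense()['qpos'])
E
```

```text
clock: 7.7
eef_pos: [657.3, -59.7, 30.4]
tcp_rot: [3.141, 0.0, 2.26]
contact_force: [0.7, -0.5, 0.0]
opening: -0.0
grasp_force: 0.3
clock: 8.2
eef_pos: [639.1, -34.3, 30.5]
tcp_rot: [3.141, 0.0, 2.744]
contact_force: [0.9, 0.7, 0.3]
opening: 0.007
grasp_force: 0.3
[-5.52301362e-02  6.37806151e-01  1.73652734e+00  2.27225694e-04
  7.67985807e-01 -1.23440171e+00]
```

View pics/w5.png

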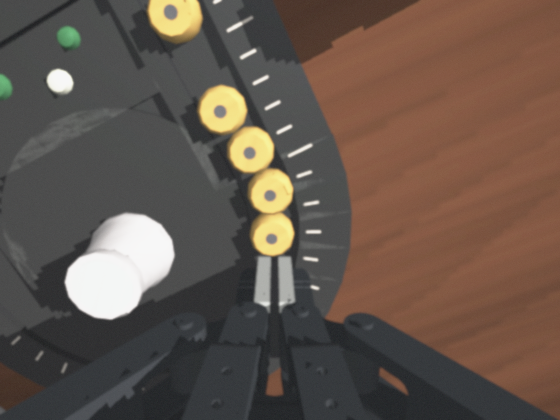

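Beads 5, 4, 3 and 2 form a contact row at (272,235), (270,191), (250,150) and (222,109), and bead 1 is ahead at (175,12). I finish the bend, then slow down.

```bash
python3 -m crank '[[0.0061,0.0016,0,0,0,-0.0968,1],[0.0123,0.0027,0,0,0,-0.1935,1],[0.0186,0.0031,0,0,0,-0.2903,1],[0.0249,0.0030,0,0,0,-0.3871,1],[0.0308,0.0016,0,0,0,-0.4480,1]]' && python3 -m crank '[[0.002,0,0,0,0,0,1],[0.004,0,0,0,0,0,1],[0.006,0,0,0,0,0,1],[0.008,0,0,0,0,0,1],[0.010,0,0,0,0,0,1]]'
python3 - <<'E'
from path import *;from rig import cams
f=cams.grab_frame("wrist");cv2.imwrite("pics/w6.png",f["image"][:,:,::-1]);s=r.sense();print(s['eef_pos'],toboard(Q,s['eef_pos']),pose(207))
print(project(f,[*(Q[:2]+Ro.from_euler('z',Q[2]).apply([-125,62,0])[:2]),9.5]))
E
```

```text
clock: 8.75
eef_pos: [611.4, -20.9, 30.5]
tcp_rot: [-3.142, 0.001, -3.093]
contact_force: [0.9, -0.5, 0.2]
opening: 0.002
grasp_force: 0.3
clock: 9.25
eef_pos: [601.2, -21.5, 30.4]
tcp_rot: [-3.142, 0.0, -3.093]
contact_force: [0.8, 0.5, -0.5]
opening: -0.001
grasp_force: 0.3
[600.8328033  -21.49748613  30.34672237] [ 6.93184535 61.83334157] (array([601.67031462, -21.28870867,  31.        ]), np.float64(3.191592653589793))
[269.67408913 -85.16099488]
```

View pics/w6.png

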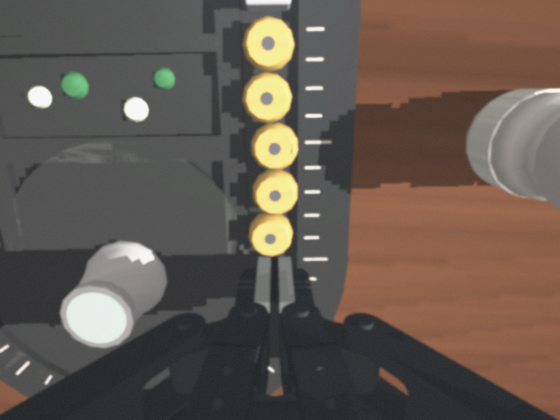

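All five beads form a row from (268,43) to (271,235), and the clasp edge is just ahead at (268,2). About 12 mm remains, so I push slowly and check the force.

```bash
python3 -m crank '[[0.0015,0,0,0,0,0,1],[0.003,0,0,0,0,0,1],[0.0045,0,0,0,0,0,1],[0.006,0,0,0,0,0,1],[0.0075,0,0,0,0,0,1]]' && python3 -m crank '[[0.0005,0,0,0,0,0,1],[0.001,0,0,0,0,0,1],[0.0015,0,0,0,0,0,1],[0.002,0,0,0,0,0,1],[0.002,0,0,0,0,0,1]]'
python3 - <<'E'
from path import *;from rig import cams
f=cams.grab_frame("top");cv2.imwrite("pics/t1.png",cv2.resize(f["image"][140:290,320:460,::-1],None,fx=4,fy=4,interpolation=cv2.INTER_CUBIC));s=r.sense();print(toboard(Q,s['eef_pos']))
print((project(f,[*(Q[:2]+Ro.from_euler('z',Q[2]).apply([-125,62,0])[:2]),9.5])-[320,140])*4)
for c,a in beads(f,(335,145,450,280),amin=8):print(c,a,toboard(Q,plane(f,c,18)))
E
```

```text
clock: 9.8
eef_pos: [593.7, -21.8, 30.4]
tcp_rot: [-3.142, 0.0, -3.092]
contact_force: [1.1, -0.9, -0.2]
opening: -0.001
grasp_force: 0.4
clock: 10.3
eef_pos: [591.7, -21.9, 30.4]
tcp_rot: [3.142, -0.0, -3.092]
contact_force: [1.0, 1.1, 0.1]
opening: -0.001
grasp_force: 0.3
[-2.23806803 61.90138522]
[157.14872011 495.42750176]
```

```bash
python3 -m crank '[[0.0003,0,0,0,0,0,1],[0.0006,0,0,0,0,0,1],[0.0009,0,0,0,0,0,1],[0.0010,0,0,0,0,0,1],[0.0010,0,0,0,0,0,1]]' | egrep 'eef|force'
```

```text
eef_pos: [590.7, -21.9, 30.4]
contact_force: [0.1, 0.8, 0.0]
grasp_force: 0.3
```

Run:
```python
from path import *;from rig import cams
f=cams.grab_frame("side");print({n:project(f,[*(Q[:2]+Ro.from_euler('z',Q[2]).apply([x,62,0])[:2]),z]).round(0) for n,x,z in(("wall",-125,9.5),("clasp",-115,18),("b5",-22,18))})
h=cv2.cvtColor(f["image"],cv2.COLOR_RGB2HSV)
for c,a in beads(f,(270,140,390,220),lo=(8,120,120)):print(c.round(1),a,toboard(Q,plane(f,c,17)).round(1))
m=cv2.inRange(h,(0,0,120),(179,70,255))[175:215,330:370];n,_,st,c=cv2.connectedComponentsWithStats(m)
for i in range(1,n):
    if st[i,4]>10: u=c[i]+[330,175];print("white",u,st[i,4],toboard(Q,plane(f,u,17)).round(1))
```

```text
{'wall': array([354., 201.]), 'clasp': array([351., 197.]), 'b5': array([313., 186.])}
[380.6 140.6] 45 [-116.4 -172.3]
[327.7 191.6] 274 [-60.  65.]
white [336.22222222 180.5       ] 18 [-64.8  20.2]
white [355.11764706 180.58823529] 17 [-106.     2.3]
white [353.52173913 186.39130435] 23 [-109.2   23.4]
white [350.10588235 198.23529412] 85 [-115.1   65.2]
```

```bash
python3 -m crank '[[0.0003,0,0,0,0,0,1],[0.0006,0,0,0,0,0,1],[0.0008,0,0,0,0,0,1],[0.0010,0,0,0,0,0,1],[0.0010,0,0,0,0,0,1]]' | egrep 'eef|force'
```

```text
eef_pos: [589.8, -22.0, 30.4]
contact_force: [0.6, -0.4, -0.4]
grasp_force: 0.5
```

```bash
python3 -m crank '[[0.0003,0,0,0,0,0,1],[0.0006,0,0,0,0,0,1],[0.0008,0,0,0,0,0,1],[0.0008,0,0,0,0,0,1]]' | egrep 'eef|force'
```

```text
eef_pos: [589.4, -22.1, 30.6]
contact_force: [2.6, -0.0, 0.8]
grasp_force: 1.4
```

```bash
python3 -m crank '[[0.0002,0,0,0,0,0,1],[0.0004,0,0,0,0,0,1],[0.0004,0,0,0,0,0,1]]' | egrep 'eef|force'
```

```text
eef_pos: [589.1, -22.1, 30.6]
contact_force: [4.2, 0.4, 1.1]
grasp_force: 2.2
```

The force is rising and bead 5 is at about -23 mm, against -24 mm expected, so the row is against the wall. I back off, lift and look.

```bash
python3 -m crank '[[-0.002,0,0,0,0,0,1],[-0.006,0,0,0,0,0,1],[-0.012,0,0,0,0,0,1],[-0.02,0,-0.03,0,0,0,1],[-0.03,0,-0.07,0,0,0,1]]' | egrep 'clock|eef' && python3 -m crank '[[0.02,0,-0.05,0,0,0,1],[0.02,0,-0.09,0,0,0,1],[0.02,0,-0.09,0,0,0,1],[0.02,0,-0.09,0,0,0,1]]' | egrep 'clock|eef'
python3 - <<'E'
from path import *;from rig import cams
f=cams.grab_frame("wrist");cv2.imwrite("pics/w7.png",f["image"][:,:,::-1])
pr=lambda x,y,z:project(f,[*(Q[:2]+Ro.from_euler('z',Q[2]).apply([x,y,0])[:2]),z]).round(0)
print(pr(-125,62,9.5),pr(-115,62,18),pr(-24,62,18))
h=cv2.cvtColor(f["image"],cv2.COLOR_RGB2HSV);m=cv2.inRange(h,(10,90,70),(36,255,255));d=cv2.distanceTransform(m,cv2.DIST_L2,5)
g=cv2.cvtColor(f["image"],cv2.COLOR_RGB2GRAY)
H=cv2.HoughCircles(cv2.GaussianBlur(m,(3,3),0),cv2.HOUGH_GRADIENT,1,14,param1=100,param2=8,minRadius=8,maxRadius=18)
if H is not None:
    c=[np.append(toboard(Q,plane(f,u[:2],18)),u) for u in H[0]]
    for u in sorted(c,key=lambda u:u[0]):
        if abs(u[1]-62)<8:print(u.round(1))
E
```

```text
clock: 12.6
eef_pos: [616.7, -20.5, 98.9]
clock: 13.0
eef_pos: [599.1, -21.5, 191.4]
[272.  12.] [272.  25.] [272. 149.]
[-96.9  62.3 272.5  51.5   9.6]
[-79.3  61.5 271.5  76.5   9.1]
[-64.   65.4 276.5  97.5  11.8]
[-42.   61.5 271.5 126.5  15.8]
[-27.   62.3 272.5 145.5  12.7]
[205.8  67.  277.5 379.5  10.6]
```

View pics/w7.png

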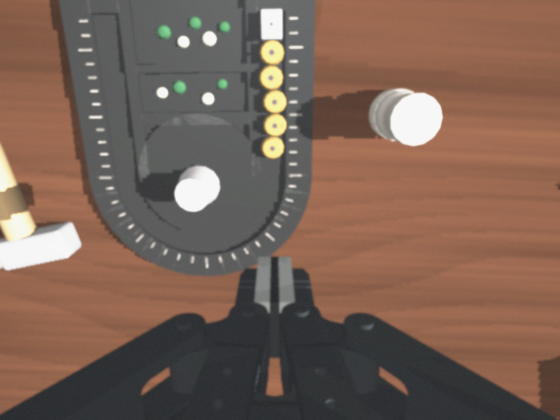

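The wrist view shows the clasp at (272,24), where (272,25) is predicted for contact with the wall. The five beads touch in one row at (272,52), (271,77), (275,102), (275,126) and (273,148), and the bystanders have not moved.

```bash
python3 -c "
from rig import sign_off
print(sign_off())"
```

```text
the job is handed in; nothing more can be done
None
```

I pushed the strand closed and handed the job in at about 13 s on the robot's clock; in the last picture the clasp sits against the left end wall, the five beads follow it in one touching row, and the loupe, jar and hammer look undisturbed, but the sign-off returned no verdict.

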